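Zero the leak tester through its recessed button

ROBOT

A 7-joint arm with a two-finger parallel gripper is mounted at the origin on the work surface. World frame = base frame: x ahead of the robot, y to its left, z up, the work surface at z = 0. Lengths are in m, angles in rad, forces in N, time in s.
With the tool pointing down it reaches from about 0.4 to 0.85 m from the base axis. Payload 4.5 kg.
Tool frame: the origin (TCP) lies midway between the tips of the shut fingers; the grasp point (between the pads) lies 19 mm behind it; z points along the fingers, y is the line along which they close (so a half turn about z gives the same grasp; the last joint's range is limited). The gripper opens to 88 mm and grips with 3 to 60 N. Pads are 18 mm wide; open, the fingers measure 123 mm over their backs; the gripper's body (75 mm by 187 mm) begins 45 mm behind the grasp point.
Start: joints at [-1.265, 0.689, -0.195, 1.565, 0.157, 0.902, -0.215], TCP at [0.168, 0.602, 0.239] pointing down, gripper open.
Joint ranges: [-3.01, 3.01], [-0.46, 2.08], [-1.47, 1.51], [0.13, 2.56], [-1, 4.14], [0.04, 2.09], [-2.66, 2.66]. Speed limits (rad/s): [2.57, 2.57, 3.14, 3.14, 3.14, 3.14, 3.14].

INTERFACE

Orientations are given as a unit quaternion [x, y, z, w].
In Python, from plant import sensors, eyes, finish_job gives the robot as it stands.
- The arm moves only by the tool send_rows, never from a script. Its argument "rows" is text: rows parted by semicolons, each of 4 numbers parted by spaces: the shift along the tool's x, y, z normalised to -1 to 1, where 1 is 30 cm, then the turn about the tool's z normalised to -1 to 1, where 1 is 2 pi rad. A call has 1 to 10 rows; each row is the pose to reach, as a shift and turn from the pose commanded when the call began, along the tool's axes at that moment, turning the shorter way round; what a row does not reach only later rows make up. A row lasts 1/12 s, in which the tool goes at most 41.7 mm and 7.16 degrees, less where a joint would pass 70% of its speed; a pose out of reach is approached as far as the arm can. A call with a number of a shift or a turn outside -1 to 1 is refused whole. A call with a gripper value outside its range is refused whole. "jaw" is the closure, from -1 (fully open) to 1 (shut), set as the call begins (left out, the last holds). The fingers move at their own pace and stop on an object; "force" is the grip in N (left out, the last holds). Time passes only in rows, so rows that repeat a pose let the fingers close. It gives the time, the measured TCP pose, the force, the opening and the grip force at its end, in the units of the state.
- sensors.get_state(): the state, without advancing time (a new reading comes with each control period).
- eyes.snapshot(name): name is "side" or "top" or "wrist"; returns (picture, depth): 480x640x3 uint8, red, green, blue; 480x640 float32, m along the optical axis (not along the pixel's ray), 0 where there is no reading.
- eyes.calibration(name): a dict with "fov_y" (degrees; the focal length in pixels is half the picture's height over the tangent of half this angle, whatever the lens; pixels are square), "cx", "cy" (the principal point, pixels), "world_from_camera" (4x4, takes a point from camera to world coordinates). Camera axes: x right, y down, z forward; pixel columns grow to the right and rows downward; lengths in m; the calibration is good to about 2 mm. The wrist camera is an equidistant fisheye: a pixel r from the principal point sees the ray r / f radians off the axis. A picture is of the moment at which its call begins: read the wrist's pose just before it. calibration takes no time and is no camera call; for the wrist camera it gives the pose at the moment of the call.
- finish_job(): hands the job in; it is judged then, once.
The state is a dict: "clock": time; "q": joint angles; "qd": joint speeds; "joint_torque": joint torques, N m; "tool_pos": TCP position; "eef_rot": TCP orientation; "contact_force": force on the tool from outside, world axes, zero at the start; "moment": the same for the moment, N m; "opening": opening from 0.0 (shut) to 1.0 (fully open); "finger_force": force on a finger pad.
Only numpy, scipy, OpenCV 4.12 (cv2) and the standard library are available. Lean on these libraries where they do the work, as an engineer would, in place of code of your own. Each camera call takes 0.05 s, during which the arm holds its last target. There are 200 camera calls.

TASK

Re-zero the leak tester: pull its drawer out to its stop, take the orange stylus from its aluminium stand, and with its tip press the blue button, deep in its blue-ringed hole in the drawer, fully down and hold it there for about one second. Then stand the stylus upright in its stand again with its collar resting on the stand, and leave the drawer fully out; do not press the red button, and leave everything else on the bench where it is.

Things in the scene. Friction and masses are not known exactly. Their poses are not given: they have to be found in the camera images.
- tester: leak tester, fixed: white case 210 mm deep (its x), 220 wide (its y), 100 high, one grey-fronted drawer towards the robot; a display 50 deep, 200 wide, 110 high stands on top at the rear. Origin: centre of the underside; x points from the drawer front to the rear, z up; the drawer opens along -x. Its yaw varies.
- tester_drawer0 (a joint): drawer of the tester, in m: 0 closed, grows as it slides out, 0.142 at its stop
- tester_drawer0_handle (a point): middle of the drawer's handle: a level steel bar 11 mm thick, 110 mm long along the tester's y, 74 mm above the bench (26 mm below the case top), 35 mm in front of the drawer's face (29 mm free gap); moves with the drawer
- zero_mouth (a point): centre of the mouth of the blue-ringed hole, z up: 17 mm wide, upright, in the flat white top of a block 90 x 150 mm in the drawer, 62 mm above the bench (the drawer's walls reach 78 mm). The blue button's cap, 14 mm wide, lies 12 mm below the mouth. It lies 113 mm behind the handle, 36 mm to the tester's +y; inside the case until the drawer is pulled out
- zero_button (a joint): blue button in the hole, in m: 0 up, 0.005 fully down (about 5 N); springs back
- erase_mouth (a point): mouth of the same hole with a red ring, 72 mm to the tester's -y of the blue one: not to be pressed
- erase_button (a joint): red button in the red-ringed hole, in m: 0 up, 0.005 fully down; springs back
- holder: stand of the stylus, fixed: aluminium block 70 x 70 mm, 80 high, with one upright hole from the top, 21 mm wide, 70 deep. Origin: centre of the underside, z up
- holder_mouth (a point): centre of the hole's mouth on the stand's top
- stylus: stylus, loose, 80 g, round, 132 mm long, standing in its stand. Origin at its tip, z along it towards the handle. From the tip: steel tip 6 mm thick to 24 mm, steel shaft 12 mm thick to 65 mm, orange collar 34 mm wide from 65 to 70 mm, orange handle 16 mm thick from 70 to 132 mm. The collar rests on the stand, the shaft hangs in its hole
- stylus_tip (a point): the stylus's tip (its origin)
- stylus_collar (a point): middle of the underside of the stylus's collar, 65 mm from the tip
- stylus_grip (a point): middle of the stylus's handle, 100 mm from the tip: good to grip
- bottle: white bottle with blue cap, loose, 68 mm wide, 160 high, origin under its centre
- terminal_a: white ceramic terminal with six copper studs, loose, 50 x 70 mm, 34 high, origin under its centre
- terminal_b: another such terminal
- spanner: steel spanner lying along its x, loose, about 180 mm long, origin under its middle
- master: brass leak master with a neck, loose, 52 mm wide, 75 high, origin under its centre
There are look-alikes about, which are no part of the job. What is meant by the stylus is not pink or yellow, and is the smaller of those in its own colour.

How it is judged:
On the way, in this order (a step that is already met when the one before it is completed fails the run):
1. the drawer is out at its stop (value of joint tester_drawer0 above 0.134 m), for 0.2 s.
2. the blue button is held down by the stylus's tip in its hole (value of joint zero_button above 0.0038 m and horizontal distance between stylus_tip and zero_mouth below 0.009 m and contact force between stylus and tester above 0.5 N), for 0.6 s.
At the end, for the whole second after the job is handed in: the drawer is out at its stop (within 12 mm); the blue button is up again; the stylus stands upright (within 7 degrees) at rest in the hole of its stand, its collar resting on the stand (within 4 mm) (value of joint tester_drawer0 above 0.13 m and value of joint zero_button below 0.0012 m and angle between stylus's own z axis and vertical below 0.12 rad and horizontal distance between stylus_collar and holder_mouth below 0.008 m and z of stylus_collar in the frame of holder_mouth between -0.004 and 0.004 m and linear speed of stylus below 0.02 m/s); the robot touches nothing.
It fails at once if the red button is pressed (value of joint erase_button above 0.003 m).
It fails at once if another loose thing on the bench is moved more than 25 mm (distance of any of bottle, terminal_a, terminal_b, spanner, master from where it was at the start of the episode above 0.025 m).
It also fails if it takes over 67 s, if anything falls off the work surface, if the arm or the gripper's body presses on something with over 40 N, if the wrist force passes 120 N, or if a joint passes its speed limit or range.

## Working session

There is one attempt and no reset: what is moved stays moved. The work goes in short steps, Python scripts to look and compute and a tool call to move; the robot and the scene stay as the last step left them, time stands still between calls to the robot, and variables do not carry over. Pictures are saved under pics/ and viewed, at most 10 in all, crops included, and the job is handed in when it is done.

Besides the shell and the picture viewer there is one more tool, called after "Emit:" as a command line: name --argument value ..., lists and objects as JSON in quotes. send_rows: Moves the arm, as the interface text tells. Scaled input: -1 to 1 covers 30 cm each way for a shift and 2 pi rad each way for a turn. Its arguments: {"type":"object","properties":{"rows":{"type":"string"},"jaw":{"type":"number"},"force":{"type":"number"}},"required":["rows"]}

```bash
mkdir -p pics; ls
cat > h.py <<'E'
import numpy as np, cv2
from plant import sensors, eyes, finish_job
def snap(n):
    c=eyes.calibration(n); p,d=eyes.snapshot(n)
    np.savez(f'{n}.npz',p=p,d=d,T=c['world_from_camera'],f=240/np.tan(np.radians(c['fov_y']/2)),cx=c['cx'],cy=c['cy'])
    return p,d
def load(n): return np.load(f'{n}.npz')
def cloud(n):  # world points per pixel (pinhole cams)
    z=load(n); v,u=np.mgrid[:480,:640]; d=z['d']
    P=np.stack([(u-z['cx'])/z['f']*d,(v-z['cy'])/z['f']*d,d],-1)
    return P@z['T'][:3,:3].T+z['T'][:3,3]
def ray(n,u,v,h):  # pixel -> world point at height h
    z=load(n); r=z['T'][:3,:3]@np.array([(u-z['cx'])/z['f'],(v-z['cy'])/z['f'],1]); o=z['T'][:3,3]
    return o+r*(h-o[2])/r[2]
E
python3 - <<'E'
from h import *
for n in('top','side'):
    p,d=snap(n); cv2.imwrite(f'pics/{n}.png',p[...,::-1]); z=load(n); print(n,z['f'],z['cx'],z['cy'],z['T'].round(3).tolist())
print(sensors.get_state())
E
```

```text
pics
top 497.1840307302854 312.2073375091384 229.61973670683506 [[0.095, -0.973, 0.21, 0.309], [-0.995, -0.094, 0.015, 0.013], [0.005, -0.211, -0.977, 1.228], [0.0, 0.0, 0.0, 1.0]]
side 543.4443611186896 316.5632525770075 240.87288301143676 [[-0.974, -0.165, 0.156, 0.314], [-0.227, 0.72, -0.656, 0.964], [-0.004, -0.674, -0.738, 1.155], [0.0, 0.0, 0.0, 1.0]]
{'clock': 0.1, 'q': array([-1.26521874,  0.68993221, -0.19452789,  1.56620759,  0.15729142,
        0.90247316, -0.21508487]), 'qd': array([ 1.23037511e-04, -2.23083884e-03,  9.35020828e-04, -2.63889159e-03,
        7.18039050e-05,  2.19658258e-04, -7.82550681e-04]), 'joint_torque': array([-2.82884255e-03, -5.28502893e+01, -1.27136350e+00, -1.53837490e+01,
       -5.25905890e-02,  1.99429705e-03,  4.08607445e-05]), 'tool_pos': array([0.16766377, 0.60152245, 0.23797903]), 'eef_rot': array([ 1.35427245e-01,  9.90786958e-01, -8.12900688e-04, -6.11839716e-05]), 'contact_force': array([-0.2967086 , -0.67494475,  0.22344208]), 'moment': array([-0.00862362,  0.02191565, -0.01228424]), 'finger_force': 0.0, 'opening': 0.9954703994176302}
```

View pics/top.png

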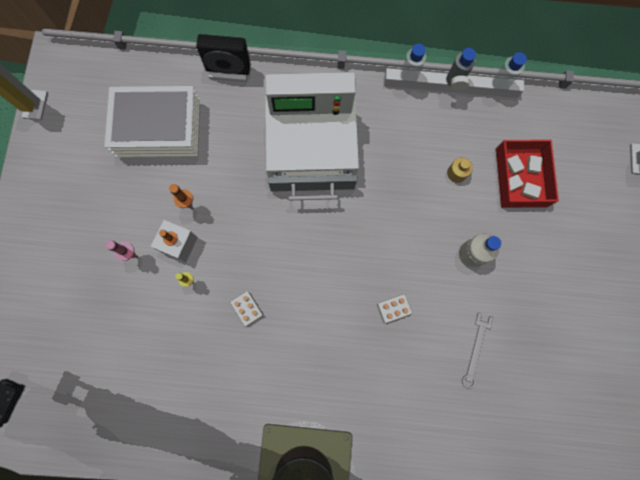

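View pics/side.png

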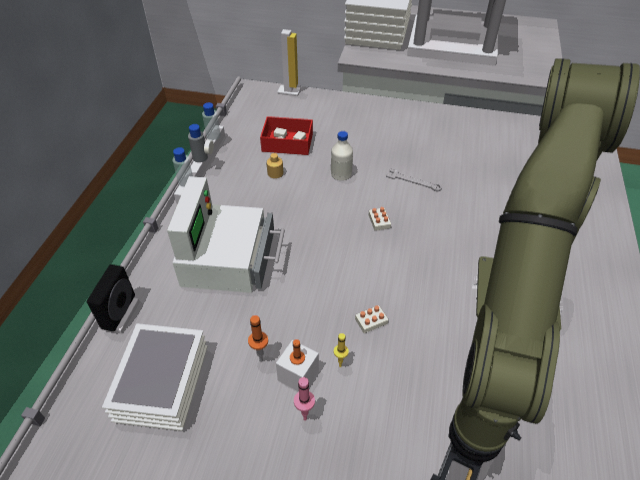

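The top view shows the tester at about (312,140) with its handle bar at (315,198), and the stand with the small orange stylus at (172,238). The larger orange look-alike is at (182,196), and the pink (122,250) and yellow (185,280) ones are close by. The side view agrees: stand (298,365), handle (280,245).

Run:
```python
from h import *
for n,box in(('top',(130,175,255,370)),('side',(200,300,170,270))):
    C=cloud(n); m=np.zeros((480,640),bool); m[box[0]:box[1],box[2]:box[3]]=1
    t=m&(abs(C[...,2]-.1)<.006); X=C[t][:,:2]
    r=cv2.minAreaRect(X.astype(np.float32)); print(n,'case',t.sum(),np.round(r[0],4),np.round(r[1],4),r[2], 'z',np.median(C[t][:,2]))
# handle: points at z 0.065-.085 in front of case
for n,box in(('top',(192,206,285,345)),('side',(225,285,268,290))):
    C=cloud(n); v0,v1,u0,u1=box; S=C[v0:v1,u0:u1].reshape(-1,3); t=(S[:,2]>.06)&(S[:,2]<.09); S=S[t]
    print(n,'handle',len(S)); 
    if len(S)>10:
        r=cv2.minAreaRect(S[:,:2].astype(np.float32)); print(np.round(r[0],4),np.round(r[1],4),r[2],np.median(S,0),S.min(0),S.max(0))
# stand top
for n,box in(('top',(215,270,145,200)),('side',(335,395,270,325))):
    C=cloud(n); p=load(n)['p']; hsv=cv2.cvtColor(p,cv2.COLOR_RGB2HSV); v0,v1,u0,u1=box
    m=np.zeros((480,640),bool); m[v0:v1,u0:u1]=1
    t=m&(abs(C[...,2]-.08)<.005); X=C[t]
    r=cv2.minAreaRect(X[:,:2].astype(np.float32)); print(n,'stand',t.sum(),np.round(r[0],4),np.round(r[1],4),r[2],np.median(X[:,2]))
    o=m&(hsv[...,0]<20)&(hsv[...,1]>150)&(hsv[...,2]>60)
    col=o&(C[...,2]<.095)&(C[...,2]>.075); hd=o&(C[...,2]>.1); top=o&(C[...,2]>C[o][:,2].max()-.006)
    for k,a in(('collar',col),('handle',hd),('top',top)):
        c,rr=cv2.minEnclosingCircle(C[a][:,:2].astype(np.float32)); print(k,a.sum(),np.mean(C[a],0).round(4),np.round(c,4),round(rr,4),C[a][:,2].max())
    # other tall neighbours
# look-alike
C=cloud('top')
for nm,(v0,v1,u0,u1) in dict(big=(180,212,165,200),pink=(235,265,105,138),yel=(268,290,172,198)).items():
    S=C[v0:v1,u0:u1].reshape(-1,3); S=S[S[:,2]>.03]; print(nm,S.min(0).round(3),S.max(0).round(3))
```

```text
top case 3648 [0.7483 0.0505] [0.104  0.2199] 6.614025592803955 z 0.10119538507123549
side case 3425 [0.7842 0.0572] [0.2208 0.2293] 7.376712799072266 z 0.10067864626172596
top handle 245
[0.64   0.0368] [0.0186 0.1202] 5.3253350257873535 [0.6366881  0.03666307 0.07953871] [ 0.62555975 -0.02318308  0.07175296] [0.65345018 0.09603141 0.08566257]
side handle 225
[0.6495 0.0324] [0.0437 0.1425] 14.078035354614258 [0.64053211 0.02449846 0.07840075] [ 0.62585436 -0.03286129  0.0600941 ] [0.68331733 0.10056934 0.088037  ]
top stand 717 [0.5039 0.3603] [0.0724 0.0702] 72.97053527832031 0.08069909090074279
collar 73 [0.5003 0.3573 0.0861] [0.5026 0.3602] 0.0151 0.093760148805353
handle 56 [0.5015 0.3572 0.1326] [0.5027 0.3585] 0.0076 0.14993968898561105
top 24 [0.5025 0.3592 0.1474] [0.5039 0.3594] 0.0065 0.14993968898561105
side stand 697 [0.5042 0.3638] [0.0727 0.0716] 72.67262268066406 0.08070043339448874
collar 105 [0.5021 0.3691 0.0864] [0.5036 0.3649] 0.0166 0.09488901096641578
handle 96 [0.5027 0.3683 0.1292] [0.5041 0.3663] 0.0083 0.15001709306866595
top 32 [0.5035 0.3658 0.1472] [0.5027 0.3664] 0.0072 0.15001709306866595
big [0.309 0.013 0.035] [0.623 0.364 1.228]
pink [0.309 0.013 0.032] [0.484 0.482 1.228]
yel [0.396 0.297 0.064] [0.429 0.328 0.136]
```

```bash
cat >> h.py <<'E'
from scipy.spatial.transform import Rotation as R
def plan(*tgts):  # (x,y,z,azimuth of tool y in deg) -> row numbers from the present pose
    s=sensors.get_state(); M=R.from_quat(s['eef_rot']).as_matrix(); a0=np.degrees(np.arctan2(M[1,1],M[0,1]))
    print('t',round(s['clock'],2),'pos',s['tool_pos'].round(4),'az',round(a0,2),'tilt',M[:2,2].round(4),'F',s['contact_force'].round(1),'open',round(s['opening'],3),'q1,q7',s['q'][[0,6]].round(2))
    for x,y,z,a in tgts:
        d=M.T@(np.array([x,y,z])-s['tool_pos'])/.3; t=-((a-a0+180)%360-180)/360
        print('%.4f %.4f %.4f %.4f'%(*d,t))
E
python3 - <<'E'
from h import *
plan((.40,.32,.24,40),(.637,.037,.16,7))
for n in('top','side'):
    C=cloud(n); hsv=cv2.cvtColor(load(n)['p'],cv2.COLOR_RGB2HSV)
    for nm,lo,hi in(('orange',0,14),('yel',24,34),('pink',150,179)):
        m=((hsv[...,0]>=lo)&(hsv[...,0]<=hi)&(hsv[...,1]>130)&(hsv[...,2]>60)).astype(np.uint8)
        k,L,st,_=cv2.connectedComponentsWithStats(m)
        for i in range(1,k):
            if st[i,4]>40:
                S=C[L==i]; 
                if 0.25<np.median(S[:,1])<.6: T=S[S[:,2]>S[:,2].max()-.008]; print(n,nm,st[i,4],T.mean(0).round(3),S[:,2].min().round(3),S.min(0)[:2].round(3),S.max(0)[:2].round(3))
E
```

```text
t 0.1 pos [0.1677 0.6015 0.238 ] az 74.43 tilt [-0.0003 -0.0016] F [-0.3 -0.7  0.2] open 0.995 q1,q7 [-1.27 -0.22]
-0.9979 -0.6962 -0.0055 0.0956
-2.0120 -1.3925 0.2624 0.1873
top orange 64 [0.599 0.341 0.178] 0.169 [0.589 0.333] [0.607 0.35 ]
top orange 230 [0.593 0.337 0.154] 0.088 [0.577 0.32 ] [0.62  0.364]
top orange 146 [0.502 0.359 0.147] 0.082 [0.489 0.345] [0.518 0.375]
top yel 133 [0.412 0.312 0.133] 0.065 [0.399 0.3  ] [0.427 0.327]
side orange 408 [0.314 0.964 1.155] 0.064 [0.314 0.326] [0.623 0.964]
side orange 222 [0.503 0.366 0.147] 0.078 [0.487 0.349] [0.52 0.38]
side yel 111 [0.418 0.323 0.096] 0.03 [0.398 0.307] [0.43  0.334]
```

Emit:
send_rows --rows "-0.4 -0.28 0 0.04;-0.998 -0.696 0 0.095;-0.998 -0.696 0 0.095;-0.998 -0.696 0 0.095;-0.998 -0.696 0 0.095;-0.998 -0.696 0 0.095;-0.998 -0.696 0 0.095;-0.998 -0.696 0 0.095;-0.998 -0.696 0 0.095;-0.998 -0.696 0 0.095" --jaw 0.44 --force 40

```text
clock: 0.93
tool_pos: [0.4052, 0.3129, 0.2385]
eef_rot: [0.426, 0.905, -0.002, 0.002]
contact_force: [0.7, -0.1, -0.7]
opening: 0.287
finger_force: 0.0
```

```bash
python3 -c "
from h import *
plan((.637,.037,.16,7))"
```

```text
t 0.93 pos [0.4052 0.3129 0.2385] az 39.52 tilt [ 0.0023 -0.0051] F [ 0.7 -0.1 -0.7] open 0.287 q1,q7 [-0.71 -0.12]
-1.1995 0.0111 0.2681 0.0903
```

Emit:
send_rows --rows "-1 0.01 0.2 0.09;-1 0.01 0.2 0.09;-1 0.01 0.2 0.09;-1 0.01 0.2 0.09;-1 0.01 0.2 0.09;-1 0.01 0.2 0.09;-1 0.01 0.2 0.09;-1 0.01 0.2 0.09;-1 0.01 0.2 0.09;-1 0.01 0.2 0.09"

```text
clock: 1.77
tool_pos: [0.5958, 0.0934, 0.1781]
eef_rot: [0.658, 0.753, -0.0, -0.001]
contact_force: [-0.4, 0.1, 0.2]
opening: 0.283
finger_force: 0.0
```

```bash
python3 -c "
from h import *
plan((.637,.037,.16,7),(.637,.037,.055,7))"
```

```text
t 1.77 pos [0.5958 0.0934 0.1781] az 7.75 tilt [-0.0015  0.0004] F [-0.4  0.1  0.2] open 0.283 q1,q7 [-0.26 -0.05]
-0.2047 0.1110 0.0599 0.0021
-0.2050 0.1115 0.4099 0.0021
```

Move above the handle, then take one wrist look to check alignment.

Emit:
send_rows --rows "-0.205 0.111 0.06 0.002;-0.205 0.111 0.06 0.002;-0.205 0.111 0.06 0.002;-0.205 0.111 0.06 0.002;-0.205 0.111 0.06 0.002"

```text
clock: 2.18
tool_pos: [0.6365, 0.0402, 0.1608]
eef_rot: [0.661, 0.751, 0.0, -0.001]
contact_force: [-0.3, 0.8, 0.8]
opening: 0.28
finger_force: 0.0
```

Run:
```python
from h import *
plan((.637,.037,.055,7))
p,d=snap('wrist'); cv2.imwrite('pics/w1.png',p[...,::-1]); z=load('wrist')
# world cloud through fisheye
v,u=np.mgrid[:480,:640]; x=u-z['cx'];y=v-z['cy']; r=np.hypot(x,y)+1e-9; f=240/np.radians(eyes.calibration('wrist')['fov_y']/2); print('f',z['f'],f)
f=float(z['f']); t=r/f
s=np.tan(np.minimum(t,1.4))/r; P=np.stack([x*s*d,y*s*d,d],-1)@z['T'][:3,:3].T+z['T'][:3,3]
S=P[(d>0)&(abs(P[...,0]-.637)<.025)&(abs(P[...,1]-.037)<.1)&(P[...,2]>.07)&(P[...,2]<.09)]
r=cv2.minAreaRect(S[:,:2].astype(np.float32)); print(len(S),r,np.median(S,0))
```

```text
t 2.18 pos [0.6365 0.0402 0.1608] az 7.28 tilt [-0.0012  0.0023] F [-0.3  0.8  0.8] open 0.28 q1,q7 [-0.15  0.03]
-0.0116 0.0008 0.3527 0.0008
f 371.64829954431775 418.5580846202623
4196 ((0.6418365836143494, 0.058468349277973175), (0.04035879671573639, 0.15703235566616058), 0.0299626924097538) [0.6362472  0.06290074 0.07743344]
```

View pics/w1.png

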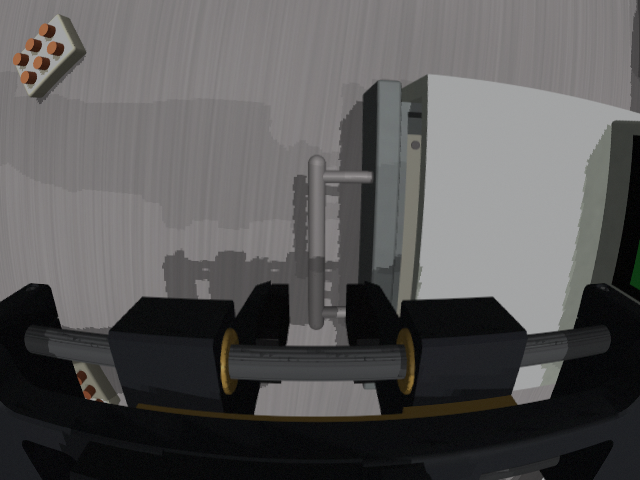

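The wrist view shows the bar at column 317 running almost parallel to the picture columns and centred between the fingers (columns 290–350). I can go straight down.

Emit:
send_rows --rows "-0.01 0 0.12 0;-0.01 0 0.24 0;-0.01 0 0.35 0;-0.01 0 0.35 0;-0.01 0 0.35 0"

```text
clock: 2.65
tool_pos: [0.6362, 0.0362, 0.055]
eef_rot: [0.661, 0.75, -0.001, -0.002]
contact_force: [0.2, 0.4, 0.6]
opening: 0.281
finger_force: 0.0
```

Emit:
send_rows --rows "0 0 0 0;0 0 0 0;0 0 0 0" --jaw 1 --force 40

```text
clock: 2.9
tool_pos: [0.6392, 0.035, 0.0582]
eef_rot: [0.662, 0.75, 0.002, 0.001]
contact_force: [-1.0, 1.0, 4.4]
opening: 0.112
finger_force: 40.0
```

```bash
python3 -c "
from h import *
c,s=np.cos(np.radians(7)),np.sin(np.radians(7))
p=sensors.get_state()['tool_pos']; print(sensors.get_state()['finger_force'])
plan(*[(p[0]-c*d,p[1]-s*d,p[2],7.2) for d in (.03,.142)])"
```

```text
40.041869804263115
t 2.9 pos [0.6392 0.035  0.0582] az 7.14 tilt [0.0035 0.0011] F [-1.   1.   4.4] open 0.112 q1,q7 [-0.14  0.04]
0.0002 -0.1000 -0.0004 -0.0002
0.0011 -0.4733 -0.0017 -0.0002
```

Emit:
send_rows --rows "0 -0.03 0 0;0 -0.09 0 0;0 -0.15 0 0;0 -0.21 0 0;0 -0.27 0 0;0 -0.33 0 0;0 -0.38 0 0;0 -0.42 0 0;0 -0.45 0 0;0 -0.46 0 0"

```text
clock: 3.73
tool_pos: [0.5082, 0.0188, 0.0581]
eef_rot: [0.662, 0.75, 0.007, 0.005]
contact_force: [12.1, 3.2, -4.6]
opening: 0.11
finger_force: 39.9
```

Emit:
send_rows --rows "0 -0.01 0 0;0 -0.02 0 0;0 -0.03 0 0;0 -0.03 0 0"

```text
clock: 4.07
tool_pos: [0.5084, 0.0189, 0.0582]
eef_rot: [0.661, 0.75, 0.013, 0.011]
contact_force: [20.7, 3.4, -13.7]
opening: 0.109
finger_force: 39.8
```

```bash
python3 -c "
from h import *
p=sensors.get_state()['tool_pos']; print(np.hypot(*(p-[.6392,.035,.0582])[:2]))
plan()"
```

```text
0.13182981665406224
t 4.07 pos [0.5084 0.0189 0.0582] az 7.18 tilt [0.0329 0.0048] F [ 20.7   3.4 -13.7] open 0.109 q1,q7 [-0.13  0.04]
```

Run:
```python
from h import *
for n in('top','side'):
    p,d=snap(n); C=cloud(n); hsv=cv2.cvtColor(p,cv2.COLOR_RGB2HSV)
    for nm,lo,hi in(('blue',95,130),('red',0,8),('red2',170,179)):
        m=((hsv[...,0]>=lo)&(hsv[...,0]<=hi)&(hsv[...,1]>110)).astype(np.uint8)
        k,L,st,ce=cv2.connectedComponentsWithStats(m)
        for i in range(1,k):
            if st[i,4]>5:
                w=ray(n,*ce[i],.062)
                if .45<w[0]<.72 and -.1<w[1]<.2: print(n,nm,st[i],w.round(4),np.median(C[L==i],0).round(4))
p=load('top')['p']; q=load('side')['p']
a=cv2.resize(p[60:260,220:400],None,fx=2.2,fy=2.2)[:440]; b=cv2.resize(q[160:360,150:330],None,fx=2.2,fy=2.2)
cv2.imwrite('pics/c2.png',np.hstack([a,b])[...,::-1])
```

```text
side blue [283 256  10   7  37] [0.6066 0.0737 0.062 ] [0.6064 0.0742 0.0631]
side red [287 235   8   8  30] [0.6171 0.0013 0.062 ] [0.6167 0.0084 0.0648]
```

View pics/c2.png

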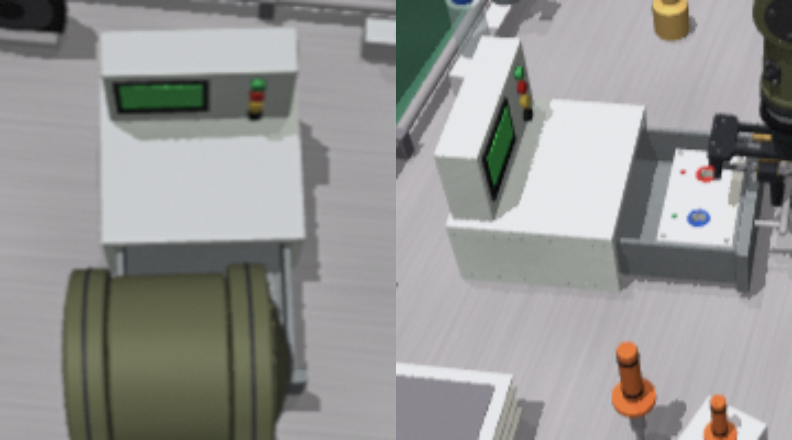

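The side crop shows the drawer out, with the blue hole at about (698,217) and the red at (706,173) on the white block. The tool has come up against the stop, so I'll release and go up.

Emit:
send_rows --rows "0 0.02 0 0;0 0.02 0 0;0 0.02 0 0;0 0.02 0 0" --jaw 0.4

```text
clock: 4.5
tool_pos: [0.5004, 0.0171, 0.0569]
eef_rot: [0.662, 0.75, 0.002, 0.002]
contact_force: [4.4, 1.2, 3.2]
opening: 0.296
finger_force: 2.6
```

Emit:
send_rows --rows "0 0 -0.1 0;0 0 -0.2 0;0 0 -0.33 0;0 0 -0.45 0;0 0 -0.55 0;0 0 -0.55 0"

```text
clock: 5.0
tool_pos: [0.4988, 0.016, 0.2254]
eef_rot: [0.662, 0.749, 0.002, 0.002]
contact_force: [-0.0, 0.4, -0.6]
opening: 0.299
finger_force: 0.0
```

```bash
python3 -c "
from h import *
plan((.43,.20,.26,40),(.503,.362,.22,55))"
```

```text
t 5.0 pos [0.4988 0.016  0.2254] az 7.03 tilt [0.0061 0.0003] F [-0.   0.4 -0.6] open 0.299 q1,q7 [-0.15  0.04]
0.6368 -0.1517 -0.1165 -0.0916
1.1430 0.1551 0.0185 -0.1332
```

Emit:
send_rows --rows "0.3 0 -0.1 -0.03;0.98 0.13 -0.1 -0.13;0.98 0.13 -0.1 -0.13;0.98 0.13 -0.1 -0.13;0.98 0.13 -0.1 -0.13;0.98 0.13 -0.1 -0.13;0.98 0.13 -0.1 -0.13;0.98 0.13 -0.1 -0.13;0.98 0.13 -0.1 -0.13;0.98 0.13 -0.1 -0.13" --jaw -0.1

```text
clock: 5.83
tool_pos: [0.499, 0.3112, 0.2493]
eef_rot: [0.31, 0.951, -0.002, -0.001]
contact_force: [0.6, -0.8, -0.5]
opening: 0.553
finger_force: 0.0
```

Run:
```python
from h import *
plan((.503,.362,.22,55))
for n in('top','side'):
    p,d=snap(n); C=cloud(n); hsv=cv2.cvtColor(p,cv2.COLOR_RGB2HSV)
    for nm,lo,hi in(('blue',95,130),('red',0,8),('red2',170,179)):
        m=((hsv[...,0]>=lo)&(hsv[...,0]<=hi)&(hsv[...,1]>110)).astype(np.uint8)
        k,L,st,ce=cv2.connectedComponentsWithStats(m)
        for i in range(1,k):
            if st[i,4]>5:
                w=ray(n,*ce[i],.062)
                if .45<w[0]<.75 and -.1<w[1]<.2: print(n,nm,st[i],w.round(4),np.median(C[L==i],0).round(4))
    # case top, handle bar
    t=(abs(C[...,2]-.1)<.005)&(abs(C[...,0]-.76)<.13)&(abs(C[...,1]-.05)<.15); r=cv2.minAreaRect(C[t][:,:2].astype(np.float32)); print(n,'case',r)
    t=(abs(C[...,2]-.077)<.006)&(C[...,0]<.52)&(C[...,0]>.46)&(abs(C[...,1]-.02)<.08); S=C[t]; print(n,'bar',len(S),np.median(S,0) if len(S) else'',cv2.minAreaRect(S[:,:2].astype(np.float32)) if len(S)>4 else '')
cv2.imwrite('pics/c3.png',np.hstack([cv2.resize(load('top')['p'][130:280,240:390],None,fx=2.6,fy=2.6),cv2.resize(load('side')['p'][190:340,220:370],None,fx=2.6,fy=2.6)])[...,::-1])
```

```text
t 5.83 pos [0.499  0.3112 0.2493] az 53.88 tilt [-0.003  -0.0038] F [ 0.6 -0.8 -0.5] open 0.553 q1,q7 [-0.54  0.18]
0.0891 0.1450 0.0971 -0.0031
top blue [293 205  11  10  63] [0.6056 0.0699 0.062 ] [0.6068 0.0703 0.0623]
top red [323 204  10  10  63] [ 0.6151 -0.0013  0.062 ] [ 0.6169 -0.0011  0.0623]
top case ((0.7939046621322632, 0.05579821765422821), (0.19582486152648926, 0.22018089890480042), 6.670251846313477)
top bar 232 [0.50870039 0.02328542 0.07899666] ((0.5135197043418884, 0.021513361483812332), (0.021351449191570282, 0.11984739452600479), 6.616455078125)
side blue [283 255   5   7  12] [0.6159 0.0696 0.062 ] [0.6159 0.0766 0.0673]
side case ((0.7953450679779053, 0.05932536721229553), (0.196446493268013, 0.22751303017139435), 7.227933406829834)
side bar 3 [0.51204815 0.03857034 0.07617604]
```

View pics/c3.png

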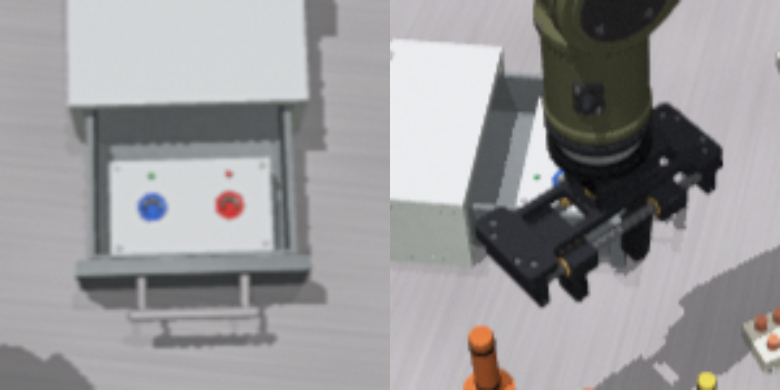

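The top crop shows the drawer fully out, with the blue hole at (152,206), the red at (229,205) and the bar at row 313. By rays the blue hole is near (0.606, 0.071), and I'll check that from the wrist before inserting. Next is the stylus.

Emit:
send_rows --rows "0.09 0.145 0.1 -0.003;0.09 0.145 0.1 -0.003;0.09 0.145 0.1 -0.003;0.09 0.145 0.1 -0.003;0.09 0.145 0.1 -0.003"

```text
clock: 6.35
tool_pos: [0.5044, 0.3624, 0.2207]
eef_rot: [0.302, 0.953, -0.001, 0.0]
contact_force: [-0.4, -0.5, 0.3]
opening: 0.552
finger_force: 0.0
```

```bash
cat >> h.py <<'E'
def wcloud():
    z=load('wrist'); d=z['d']; v,u=np.mgrid[:480,:640]; x=u-z['cx'];y=v-z['cy']; r=np.hypot(x,y)+1e-9; s=np.tan(np.minimum(r/z['f'],1.4))/r
    return np.stack([x*s*d,y*s*d,d],-1)@z['T'][:3,:3].T+z['T'][:3,3]
def wray(u,v,h):
    z=load('wrist'); x=u-z['cx'];y=v-z['cy']; r=np.hypot(x,y)+1e-9; t=r/z['f']
    q=z['T'][:3,:3]@np.array([x/r*np.sin(t),y/r*np.sin(t),np.cos(t)]); o=z['T'][:3,3]; return o+q*(h-o[2])/q[2]
E
python3 - <<'E'
from h import *
plan((.5035,.362,.101,55))
p,d=snap('wrist'); cv2.imwrite('pics/w4.png',p[...,::-1]); hsv=cv2.cvtColor(p,cv2.COLOR_RGB2HSV); C=wcloud()
m=((hsv[...,0]<=14)&(hsv[...,1]>130)&(hsv[...,2]>60)).astype(np.uint8)
k,L,st,ce=cv2.connectedComponentsWithStats(m)
for i in range(1,k):
    if st[i,4]>100: S=C[L==i]; T=S[S[:,2]>S[:,2].max()-.006]; print(st[i],T.mean(0).round(4),S.min(0).round(3),S.max(0).round(3))
E
```

```text
t 6.35 pos [0.5044 0.3624 0.2207] az 54.89 tilt [-0.0002 -0.0019] F [-0.4 -0.5  0.3] open 0.552 q1,q7 [-0.61  0.14]
0.0022 -0.0021 0.3992 -0.0003
[ 296  204   42   38 1057] [0.4451 0.403  0.3657] [0.445 0.345 0.079] [0.517 0.403 0.366]
[305 235  24  25 478] [0.4451 0.403  0.3657] [0.445 0.341 0.079] [0.527 0.403 0.366]
[338 305  35  41 890] [0.4451 0.403  0.3657] [0.445 0.322 0.086] [0.602 0.403 0.366]
[356 331  22  14 244] [0.4451 0.403  0.3657] [0.445 0.339 0.108] [0.593 0.403 0.366]
[363 380  31  24 620] [0.4451 0.403  0.3657] [ 0.445  0.276 -0.003] [0.756 0.403 0.366]
```

View pics/w4.png

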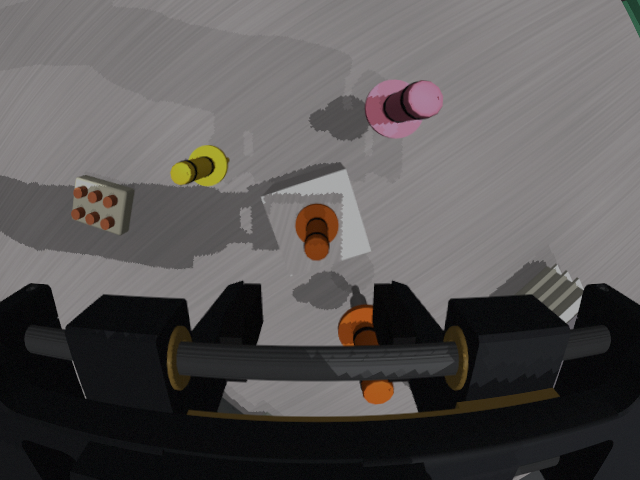

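The wrist view shows the stylus cap at (317,250), midway between the fingers at columns 262 and 375. The look-alikes are clear of the fingers. Descend and grip.

Emit:
send_rows --rows "0 0 0.12 0;0 0 0.24 0;0 0 0.34 0;0 0 0.4 0;0 0 0.4 0;0 0 0.4 0"

```text
clock: 6.9
tool_pos: [0.5044, 0.363, 0.1009]
eef_rot: [0.301, 0.953, -0.001, -0.0]
contact_force: [0.8, -0.2, 0.0]
opening: 0.548
finger_force: 0.0
```

```bash
python3 -c "
from h import *
print(wray(317,250,.147)); plan()"
```

```text
[0.50114712 0.36302661 0.147     ]
t 6.9 pos [0.5044 0.363  0.1009] az 54.91 tilt [-0.0004 -0.0012] F [ 0.8 -0.2  0. ] open 0.548 q1,q7 [-0.63  0.1 ]
```

Emit:
send_rows --rows "0 0 0 0;0 0 0 0;0 0 0 0;0 0 0 0" --jaw 1 --force 40

```text
clock: 7.23
tool_pos: [0.5048, 0.3647, 0.1021]
eef_rot: [0.301, 0.954, 0.001, 0.001]
contact_force: [-0.7, 1.1, 0.4]
opening: 0.271
finger_force: 0.0
```

```bash
python3 -c "
from h import *
plan((.503,.362,.215,55))"
```

```text
t 7.23 pos [0.5048 0.3647 0.1021] az 54.98 tilt [0.0018 0.0014] F [-0.7  1.1  0.4] open 0.271 q1,q7 [-0.63  0.1 ]
-0.0004 -0.0099 -0.3765 -0.0001
```

Still closing; wait, then lift.

Emit:
send_rows --rows "0 0 0 0;0 0 0 0;0 0 0 0;0 0 0 0"

```text
clock: 7.57
tool_pos: [0.5043, 0.3643, 0.1014]
eef_rot: [0.301, 0.954, 0.0, 0.0]
contact_force: [-2.3, -1.0, 6.6]
opening: 0.169
finger_force: 40.0
```

Emit:
send_rows --rows "0 0 -0.05 0;0 0 -0.12 0;0 0 -0.2 0;0 0 -0.3 0;0 0 -0.4 0;0 0 -0.4 0"

```text
clock: 8.07
tool_pos: [0.5068, 0.3667, 0.2265]
eef_rot: [0.301, 0.954, 0.005, 0.003]
contact_force: [-0.2, -0.1, -1.0]
opening: 0.173
finger_force: 40.0
```

Run:
```python
from h import *
plan((.606,.071,.225,7))
for n in('top','side'):
    p,d=snap(n); C=cloud(n); hsv=cv2.cvtColor(p,cv2.COLOR_RGB2HSV)
    m=((hsv[...,0]<=14)&(hsv[...,1]>130)&(hsv[...,2]>60)).astype(np.uint8)
    k,L,st,_=cv2.connectedComponentsWithStats(m)
    for i in range(1,k):
        if st[i,4]>25:
            S=C[L==i]
            if .25<np.median(S[:,1])<.6: print(n,st[i],np.median(S,0).round(3),S.min(0).round(3),S.max(0).round(3))
```

```text
t 8.07 pos [0.5068 0.3667 0.2265] az 54.97 tilt [0.0082 0.0071] F [-0.2 -0.1 -1. ] open 0.173 q1,q7 [-0.61  0.14]
-0.8365 -0.6174 0.0005 0.1333
top [170 185   9   9  65] [0.598 0.341 0.177] [0.589 0.331 0.168] [0.607 0.35  0.182]
top [174 190  18  18 239] [0.593 0.336 0.096] [0.578 0.322 0.088] [0.621 0.364 0.157]
top [153 222   7  10  29] [0.498 0.35  0.231] [0.49  0.325 0.207] [0.513 0.358 0.298]
side [286 319  16  16 136] [0.501 0.373 0.209] [0.491 0.353 0.201] [0.521 0.407 0.295]
side [248 322  20  28 314] [0.597 0.354 0.097] [0.532 0.328 0.068] [0.623 0.452 0.291]
```

Emit:
send_rows --rows "-0.1 -0.07 0 0.02;-0.84 -0.617 0 0.133;-0.84 -0.617 0 0.133;-0.84 -0.617 0 0.133;-0.84 -0.617 0 0.133;-0.84 -0.617 0 0.133;-0.84 -0.617 0 0.133;-0.84 -0.617 0 0.133;-0.84 -0.617 0 0.133;-0.84 -0.617 0 0.133"

```text
clock: 9.0
tool_pos: [0.6036, 0.0655, 0.2188]
eef_rot: [0.663, 0.748, -0.002, -0.001]
contact_force: [1.2, 1.3, -1.1]
opening: 0.169
finger_force: 40.0
```

Emit:
send_rows --rows "0 0 0 0;0 0 0 0;0 0 0 0"

```text
clock: 9.25
tool_pos: [0.6036, 0.0703, 0.2202]
eef_rot: [0.661, 0.751, -0.0, -0.001]
contact_force: [-0.2, -0.2, -0.5]
opening: 0.166
finger_force: 40.0
```

Run:
```python
from h import *
plan((.606,.071,.225,7),(.606,.071,.165,7))
for n in('wrist','side'):
    p,d=snap(n)
    cv2.imwrite('pics/%s5.png'%n,p[...,::-1])
w=load('wrist')['p']; s=load('side')['p']
cv2.imwrite('pics/c5.png',np.hstack([w[:,120:520],cv2.resize(s[160:340,200:350],(400,480))])[...,::-1])
```

```text
t 9.25 pos [0.6036 0.0703 0.2202] az 7.29 tilt [-0.0013  0.001 ] F [-0.2 -0.2 -0.5] open 0.166 q1,q7 [-0.21 -0.03]
0.0014 0.0083 -0.0161 0.0008
0.0012 0.0085 0.1839 0.0008
```

View pics/c5.png

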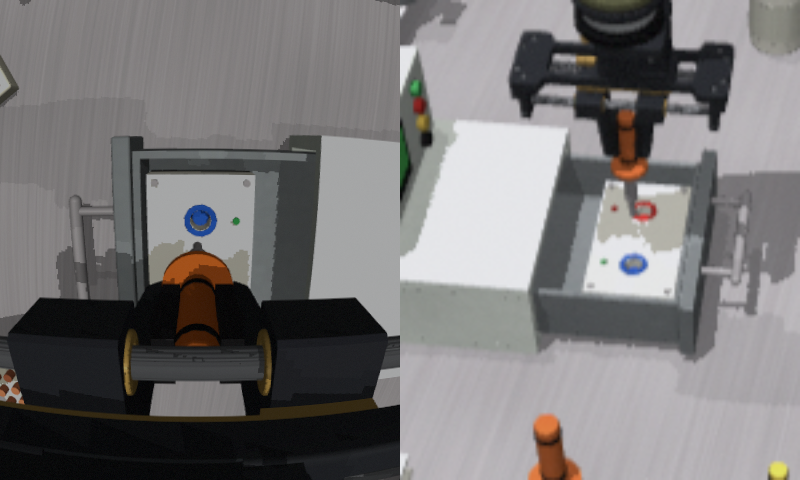

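The wrist view shows the stylus tip at full-frame (317,245) and the blue ring at about (320,221). In the side view the tip is at about (287,239) and the blue ring at (287,259).

Run:
```python
from h import *
for n in('wrist','side'):
    p=load(n)['p']; hsv=cv2.cvtColor(p,cv2.COLOR_RGB2HSV)
    m=((hsv[...,0]>=95)&(hsv[...,0]<=130)&(hsv[...,1]>110)).astype(np.uint8)
    k,L,st,ce=cv2.connectedComponentsWithStats(m)
    for i in range(1,k):
        if st[i,4]>20:
            x,y,w,h,a=st[i]; (ell)=cv2.fitEllipse(np.argwhere(L==i)[:,::-1].astype(np.float32)); f=wray if n=='wrist' else (lambda u,v,h:ray('side',u,v,h))
            q=f(x+(w-1)/2,y+(h-1)/2,.062); 
            if abs(q[0]-.6)<.06: print(n,st[i],q.round(4))
    # dark tip pixels
g=cv2.cvtColor(load('wrist')['p'],cv2.COLOR_RGB2GRAY); print(g[232:262:2,306:332:2])
print('wrist tip',wray(317,244,.134).round(4)); print('side tip',ray('side',287.4,239.5,.134).round(4))
g=cv2.cvtColor(load('side')['p'],cv2.COLOR_RGB2GRAY); print(g[222:248,278:296])
```

```text
wrist [305 205  32  31 648] [0.6037 0.072  0.062 ]
side [338 131  10  10  80] [ 0.5695 -0.4866  0.062 ]
side [283 256  10   7  34] [0.6059 0.073  0.062 ]
[[166 155  87  66  68  69  68  67  68  67  67  66  78]
 [166 165 166 124  71  67  65  67  67  67  74 119 153]
 [166 167 166 166 156 137 131 126 102 138 165 165 166]
 [167 166 165 166 166 166 165 166 166 166 165 166 166]
 [165 165 166 166 166 163 162 166 166 167 165 165 166]
 [166 166 166 165 133  60  70 143 166 165 167 166 166]
 [165 166 166 147  52  51  54  61 162 165 166 166 165]
 [166 165 166 141  43  53  53  54 161 165 164 165 166]
 [165 166 165 117  48  54  55  54 134 166 166 165 166]
 [138 158  95  46  46  44  44  54  55 111 163 165 165]
 [103  43  43  44  45  45  45  43  44  46  63 131 162]
 [ 38  43  56  70  82  90  82  82  81  57  45  45  54]
 [ 92  99  99  99 100 100 100  99  99  99  97  93  74]
 [ 99  99  99  98  99  99  99  99  98 100  98  99  99]
 [ 98 100  99  99  99  99  98  99  98  98  99 100  99]]
wrist tip [0.601 0.072 0.134]
side tip [0.6041 0.0686 0.134 ]
[[ 80  84  87  88  88  75  70  65  72  74 118 122 125  90 
[... 1192 characters left out ...]
133 147 151 146  82  68]
 [176 159 149 165 177 178 178 178 108  90  90 119 136 148 150 145  81  68]
 [178 177 178 178 178 177 178 176 122  92  90 103 126 129 126 131  75  82]
 [177 177 177 178 177 178 177 178 162 121  98  99 104 102 104  91  97 150]
 [177 177 179 177 177 177 178 177 178 205 204 151 126 144 147 150 157 175]
 [176 176 178 178 178 177 178 178 178 202 203 213 166 171 210 180 177 177]
 [178 178 178 178 178 179 178 179 177 177 178 201 179 177 201 180 176 178]
 [178 177 177 177 177 178 178 178 177 179 176 177 177 180 178 177 177 177]
 [178 178 178 177 178 178 177 177 178 177 178 215 179 179 177 178 179 177]
 [178 178 179 179 177 178 178 177 178 177 177 202 179 179 177 177 177 176]]
```

Emit:
send_rows --rows "0.002 0.009 0.06 0;0.002 0.009 0.12 0;0.002 0.009 0.18 0;0.002 0.009 0.21 0;0.002 0.009 0.21 0;0.002 0.009 0.21 0"

```text
clock: 9.85
tool_pos: [0.6069, 0.0694, 0.1577]
eef_rot: [0.662, 0.75, -0.0, -0.0]
contact_force: [-0.5, 0.6, -0.9]
opening: 0.169
finger_force: 40.0
```

Run:
```python
from h import *
plan()
for n in('wrist','side','top'): snap(n)
w=load('wrist')['p'][150:300,240:400]; s=load('side')['p'][220:290,255:330]
cv2.imwrite('pics/c6.png',np.hstack([cv2.resize(w,(400,375),interpolation=2),cv2.resize(s,(400,375),interpolation=2)])[...,::-1])
```

```text
t 9.85 pos [0.6069 0.0694 0.1577] az 7.14 tilt [-0.0004  0.0001] F [-0.5  0.6 -0.9] open 0.169 q1,q7 [-0.21 -0.03]
```

View pics/c6.png

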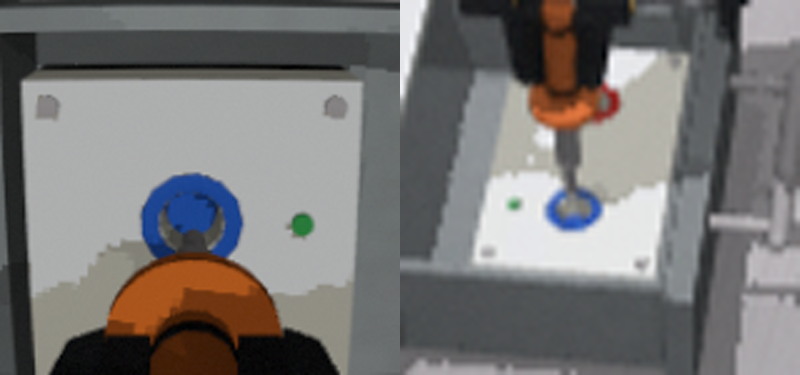

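The wrist crop shows the tip at (195,235) against the ring centre at (191,217). In the side crop the tip end is at (571,192) and the ring centre at (574,211), so the tip is nearly over the hole. Next I'll get the residual.

Run:
```python
from h import *
h=.0713
a=wray(240+191/2.5,150+217/2.5,.062); b=wray(240+195/2.5,150+235/2.5,h); print('wrist hole',a.round(4),'tip',b.round(4),(a-b).round(4))
k=75/400; a=ray('side',255+174*k,220+211*70/375,.062); b=ray('side',255+171*k,220+193*70/375,h); print('side',a.round(4),b.round(4),(a-b).round(4))
```

```text
wrist hole [0.6037 0.0731 0.062 ] tip [0.605  0.071  0.0713] [-0.0013  0.0021 -0.0093]
side [0.6052 0.0742 0.062 ] [0.6072 0.0709 0.0713] [-0.002   0.0033 -0.0093]
```

Emit:
send_rows --rows "0.009 -0.004 0 0;0.009 -0.004 0 0;0.009 -0.004 0.02 0;0.009 -0.004 0.04 0;0.009 -0.004 0.06 0;0.009 -0.004 0.06 0;0.009 -0.004 0.06 0"

```text
clock: 10.58
tool_pos: [0.6049, 0.0714, 0.1389]
eef_rot: [0.662, 0.75, -0.001, -0.0]
contact_force: [0.8, 0.0, -0.5]
opening: 0.167
finger_force: 40.0
```

Emit:
send_rows --rows "0 0 0.012 0;0 0 0.024 0;0 0 0.03 0;0 0 0.03 0;0 0 0.03 0"

```text
clock: 11.0
tool_pos: [0.606, 0.0716, 0.1313]
eef_rot: [0.662, 0.75, 0.001, 0.0]
contact_force: [-0.1, 0.4, 4.4]
opening: 0.17
finger_force: 40.0
```

```bash
python3 -c "
from h import *
plan()"
```

```text
t 11.0 pos [0.606  0.0716 0.1313] az 7.1 tilt [0.0015 0.0003] F [-0.1  0.4  4.4] open 0.17 q1,q7 [-0.21 -0.03]
```

Emit:
send_rows --rows "0 0 0.01 0;0 0 0.02 0;0 0 0.02 0;0 0 0.02 0;0 0 0.02 0;0 0 0.02 0"

```text
clock: 11.5
tool_pos: [0.6116, 0.0722, 0.1302]
eef_rot: [0.662, 0.749, 0.006, 0.005]
contact_force: [0.3, 0.2, 27.1]
opening: 0.17
finger_force: 40.0
```

Emit:
send_rows --rows "0 0 0 0;0 0 0 0;0 0 0 0;0 0 0 0;0 0 0 0;0 0 0 0;0 0 0 0;0 0 0 0;0 0 0 0"

```text
clock: 12.25
tool_pos: [0.6116, 0.0722, 0.1302]
eef_rot: [0.662, 0.749, 0.006, 0.005]
contact_force: [1.2, -0.7, 27.4]
opening: 0.172
finger_force: 40.0
```

Emit:
send_rows --rows "0 0 -0.03 0;0 0 -0.08 0;0 0 -0.16 0;0 0 -0.26 0;0 0 -0.36 0;0 0 -0.36 0;0 0 -0.36 0"

```text
clock: 12.83
tool_pos: [0.6063, 0.0717, 0.234]
eef_rot: [0.662, 0.75, 0.001, 0.001]
contact_force: [0.8, 0.2, -1.9]
opening: 0.168
finger_force: 40.0
```

```bash
python3 -c "
from h import *
plan((.5044,.3635,.235,55))"
```

```text
t 12.83 pos [0.6063 0.0717 0.234 ] az 7.1 tilt [0.0033 0.0007] F [ 0.8  0.2 -1.9] open 0.168 q1,q7 [-0.22 -0.04]
1.0073 -0.2166 -0.0037 -0.1330
```

Emit:
send_rows --rows "0.1 -0.02 0 -0.02;1 -0.216 0 -0.133;1 -0.216 0 -0.133;1 -0.216 0 -0.133;1 -0.216 0 -0.133;1 -0.216 0 -0.133;1 -0.216 0 -0.133;1 -0.216 0 -0.133;1 -0.216 0 -0.133;1 -0.216 0 -0.133"

```text
clock: 13.67
tool_pos: [0.5017, 0.3627, 0.2307]
eef_rot: [0.299, 0.954, -0.001, -0.001]
contact_force: [-0.3, -0.6, -1.0]
opening: 0.166
finger_force: 40.0
```

Emit:
send_rows --rows "0 0 0 0;0 0 0 0;0 0 0 0"

```text
clock: 13.92
tool_pos: [0.5048, 0.359, 0.2322]
eef_rot: [0.302, 0.953, -0.001, 0.0]
contact_force: [0.2, 0.1, -0.5]
opening: 0.168
finger_force: 40.0
```

Run:
```python
from h import *
plan((.5044,.3635,.19,55),(.5044,.3635,.105,55))
for n in('wrist','side','top'): snap(n)
w=load('wrist')['p'][130:310,220:412]; s=load('side')['p'][295:410,240:360]
cv2.imwrite('pics/c7.png',np.hstack([cv2.resize(w,(400,375),interpolation=2),cv2.resize(s,(400,383),interpolation=2)[:375]])[...,::-1])
C=cloud('top'); S=C[192:206,300:330] 
hsv=cv2.cvtColor(load('top')['p'],cv2.COLOR_RGB2HSV)
m=((hsv[...,0]>=95)&(hsv[...,0]<=130)&(hsv[...,1]>110)).astype(np.uint8); k,L,st,ce=cv2.connectedComponentsWithStats(m)
print([ray('top',*ce[i],.062).round(4) for i in range(1,k) if abs(ray('top',*ce[i],.062)[0]-.6)<.05 and st[i,4]>20])
```

```text
t 13.92 pos [0.5048 0.359  0.2322] az 54.81 tilt [-0.0003 -0.0017] F [ 0.2  0.1 -0.5] open 0.168 q1,q7 [-0.6   0.14]
0.0099 0.0116 0.1406 -0.0005
0.0101 0.0120 0.4239 -0.0005
[array([0.6105, 0.0704, 0.062 ]), array([ 0.5697, -0.4026,  0.062 ])]
```

View pics/c7.png

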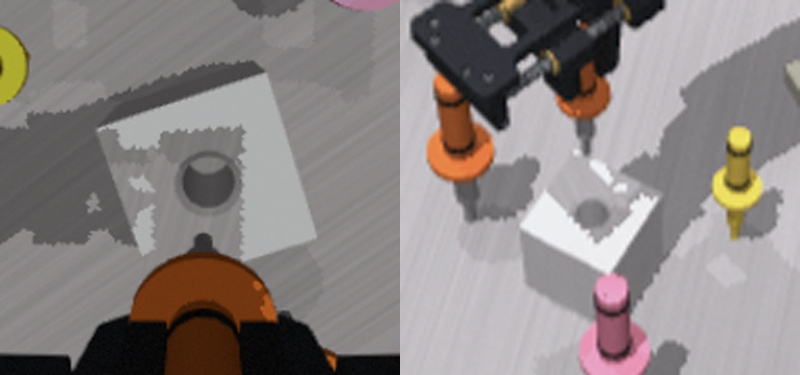

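The wrist crop shows the tip at (203,240) and the stand hole at (207,182). In the side crop the tip is at (587,152) and the hole at (593,213).

Run:
```python
from h import *
h=.1464
a=wray(319.4,217.4,.08); b=wray(317.4,245.2,h); print('wrist hole',a.round(4),'tip',b.round(4),(a-b).round(4))
a=ray('side',297.9,358.9,.08); b=ray('side',296.1,340.6,h); print('side',a.round(4),b.round(4),(a-b).round(4))
C=cloud('top'); t=(abs(C[...,2]-.077)<.006)&(C[...,0]<.53)&(C[...,0]>.46)&(abs(C[...,1]-.02)<.08); S=C[t]; print('bar',len(S),np.median(S,0),cv2.minAreaRect(S[:,:2].astype(np.float32)))
```

```text
wrist hole [0.5    0.3631 0.08  ] tip [0.5021 0.3596 0.1464] [-0.0022  0.0035 -0.0664]
side [0.5013 0.366  0.08  ] [0.5046 0.3607 0.1464] [-0.0033  0.0053 -0.0664]
bar 242 [0.51340931 0.02754382 0.07908674] ((0.5209264159202576, 0.022245947271585464), (0.026073455810546875, 0.12009940296411514), 6.849688529968262)
```

Emit:
send_rows --rows "0.013 0.009 0 0;0.013 0.009 0.06 0;0.013 0.009 0.14 0;0.013 0.009 0.2 0;0.013 0.009 0.23 0;0.013 0.009 0.26 0;0.013 0.009 0.29 0;0.013 0.009 0.32 0;0.013 0.009 0.32 0;0.013 0.009 0.32 0"

```text
clock: 14.9
tool_pos: [0.5023, 0.3657, 0.1366]
eef_rot: [0.301, 0.954, -0.0, -0.0]
contact_force: [0.0, 0.6, -1.0]
opening: 0.164
finger_force: 40.0
```

```bash
python3 -c "
from h import *
plan((.5032,.3633,.102,55))"
```

```text
t 14.9 pos [0.5023 0.3657 0.1366] az 54.99 tilt [-0.0001 -0.    ] F [ 0.   0.6 -1. ] open 0.164 q1,q7 [-0.62  0.11]
-0.0070 -0.0049 0.1155 -0.0000
```

Emit:
send_rows --rows "-0.004 -0.003 0.03 0;-0.004 -0.003 0.06 0;-0.004 -0.003 0.085 0;-0.004 -0.003 0.1 0;-0.004 -0.003 0.112 0;-0.004 -0.003 0.115 0;-0.004 -0.003 0.115 0"

```text
clock: 15.48
tool_pos: [0.5027, 0.3642, 0.102]
eef_rot: [0.301, 0.954, -0.0, -0.0]
contact_force: [-0.1, -0.0, -1.1]
opening: 0.165
finger_force: 40.0
```

```bash
python3 -c "
from h import *
plan()"
```

```text
t 15.48 pos [0.5027 0.3642 0.102 ] az 54.99 tilt [-0.0003 -0.0002] F [-0.1 -0.  -1.1] open 0.165 q1,q7 [-0.63  0.1 ]
```

Lower another 2 mm until contact, then open gently.

Emit:
send_rows --rows "0 0 0.004 0;0 0 0.008 0;0 0 0.008 0;0 0 0.008 0"

```text
clock: 15.82
tool_pos: [0.5031, 0.3646, 0.1014]
eef_rot: [0.301, 0.954, 0.001, 0.0]
contact_force: [-2.0, -1.3, 7.6]
opening: 0.171
finger_force: 40.0
```

Emit:
send_rows --rows "0 0 0 0;0 0 0 0;0 0 0 0;0 0 0 0;0 0 0 0" --jaw -0.1

```text
clock: 16.23
tool_pos: [0.5028, 0.3643, 0.0997]
eef_rot: [0.301, 0.954, 0.0, -0.0]
contact_force: [0.5, -0.7, -0.4]
opening: 0.524
finger_force: 0.0
```

Emit:
send_rows --rows "0 0 -0.1 0;0 0 -0.2 0;0 0 -0.3 0;0 0 -0.4 0;0 0 -0.5 0;0 0 -0.5 0"

```text
clock: 16.73
tool_pos: [0.5055, 0.3666, 0.256]
eef_rot: [0.301, 0.954, 0.005, 0.003]
contact_force: [-0.0, 0.9, 0.2]
opening: 0.551
finger_force: 0.0
```

Run:
```python
from h import *
# bar bar now near x .5134: aim over it
plan((.5134,.0215,.225,7.2))
```

```text
t 16.73 pos [0.5055 0.3666 0.256 ] az 54.96 tilt [0.0087 0.0075] F [-0.   0.9  0.2] open 0.551 q1,q7 [-0.61  0.14]
-0.6817 -0.9280 0.0950 0.1327
```

Emit:
send_rows --rows "-0.1 -0.13 0 0.02;-0.68 -0.92 0.09 0.133;-0.68 -0.92 0.09 0.133;-0.68 -0.92 0.09 0.133;-0.68 -0.92 0.09 0.133;-0.68 -0.92 0.09 0.133;-0.68 -0.92 0.09 0.133;-0.68 -0.92 0.09 0.133;-0.68 -0.92 0.09 0.133;-0.68 -0.92 0.09 0.133" --jaw 0.4

```text
clock: 17.57
tool_pos: [0.511, 0.0162, 0.2223]
eef_rot: [0.665, 0.747, -0.001, 0.0]
contact_force: [0.7, 0.5, 0.4]
opening: 0.297
finger_force: 0.0
```

Emit:
send_rows --rows "0 0 0 0;0 0 0 0;0 0 0 0"

```text
clock: 17.82
tool_pos: [0.5117, 0.0238, 0.2228]
eef_rot: [0.66, 0.751, 0.001, -0.0]
contact_force: [0.7, -0.2, -0.0]
opening: 0.298
finger_force: 0.0
```

Run:
```python
from h import *
plan((.5134,.0215,.225,7.2),(.5134,.0215,.056,7.2))
p,d=snap('wrist'); g=cv2.cvtColor(p,cv2.COLOR_RGB2GRAY); cv2.imwrite('pics/w8.png',p[90:340,200:450,::-1])
```

```text
t 17.82 pos [0.5117 0.0238 0.2228] az 7.33 tilt [0.0002 0.0015] F [ 0.7 -0.2 -0. ] open 0.298 q1,q7 [-0.15  0.02]
-0.0082 0.0047 -0.0074 0.0004
-0.0091 0.0045 0.5559 0.0004
```

View pics/w8.png

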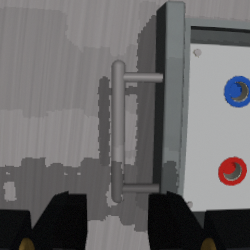

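The wrist crop shows the bar at column 118, centred between the fingers (87–150). Go down, grip and pull to the stop again.

Emit:
send_rows --rows "0 0.002 0.12 0;0 0.002 0.24 0;0 0.002 0.36 0;0 0.002 0.46 0;0 0.002 0.52 0;0 0.002 0.55 0;0 0.002 0.55 0;0 0.002 0.55 0"

```text
clock: 18.53
tool_pos: [0.5125, 0.022, 0.0581]
eef_rot: [0.661, 0.75, 0.0, 0.0]
contact_force: [0.5, -0.8, 0.3]
opening: 0.3
finger_force: 0.0
```

Emit:
send_rows --rows "0 0 0 0;0 0 0 0;0 0 0 0;0 0 0 0" --jaw 1

```text
clock: 18.87
tool_pos: [0.5129, 0.0214, 0.059]
eef_rot: [0.662, 0.75, 0.001, 0.001]
contact_force: [-0.9, 0.2, 6.5]
opening: 0.107
finger_force: 39.9
```

Emit:
send_rows --rows "0 -0.01 0 0;0 -0.02 0 0;0 -0.03 0 0;0 -0.04 0 0;0 -0.05 0 0;0 -0.05 0 0;0 -0.05 0 0"

```text
clock: 19.45
tool_pos: [0.508, 0.0208, 0.0591]
eef_rot: [0.662, 0.75, 0.008, 0.007]
contact_force: [14.2, 1.6, -7.7]
opening: 0.109
finger_force: 39.9
```

It stopped at the same x (0.508) as the first pull, so this is the stop. Release and retreat.

Emit:
send_rows --rows "0 0.02 0 0;0 0.02 0 0;0 0.02 0 0;0 0.02 0 0" --jaw 0.4

```text
clock: 19.78
tool_pos: [0.5018, 0.0199, 0.0577]
eef_rot: [0.662, 0.75, -0.001, -0.001]
contact_force: [0.7, -0.7, -0.3]
opening: 0.301
finger_force: 0.0
```

Emit:
send_rows --rows "0 0 -0.1 0;0 0 -0.2 0;0 0 -0.33 0;0 0 -0.45 0;0 0 -0.55 0;0.3 -0.3 -0.6 0;0.3 -0.3 -0.6 0;0.3 -0.3 -0.6 0;0.3 -0.3 -0.6 0"

```text
clock: 20.53
tool_pos: [0.3952, 0.1016, 0.238]
eef_rot: [0.659, 0.752, -0.002, -0.003]
contact_force: [-0.8, -0.3, 0.4]
opening: 0.3
finger_force: 0.0
```

Run:
```python
from h import *
plan()
for n in('top','side'): snap(n)
C=cloud('top'); t=(abs(C[...,2]-.077)<.006)&(C[...,0]<.53)&(C[...,0]>.46)&(abs(C[...,1]-.02)<.08); S=C[t]; print('bar',len(S),np.median(S,0))
for n in('top','side'):
    C=cloud(n); hsv=cv2.cvtColor(load(n)['p'],cv2.COLOR_RGB2HSV)
    o=(hsv[...,0]<15)&(hsv[...,1]>130)&(hsv[...,2]>60)&(abs(C[...,0]-.503)<.04)&(abs(C[...,1]-.362)<.04)
    S=C[o]; print(n,'top',S[S[:,2]>S[:,2].max()-.006].mean(0).round(4),S[:,2].max(),'collar',S[S[:,2]<.095].mean(0).round(4))
    m=((hsv[...,0]>=95)&(hsv[...,0]<=130)&(hsv[...,1]>110)).astype(np.uint8); k,L,st,ce=cv2.connectedComponentsWithStats(m)
    print([ray(n,*ce[i],.062).round(4) for i in range(1,k) if abs(ray(n,*ce[i],.062)[0]-.6)<.05 and st[i,4]>10])
```

```text
t 20.53 pos [0.3952 0.1016 0.238 ] az 7.6 tilt [-0.0073  0.0007] F [-0.8 -0.3  0.4] open 0.3 q1,q7 [-0.39 -0.19]
bar 268 [0.50934452 0.02642843 0.07895252]
top top [0.501  0.3627 0.1503] 0.15484500710398308 collar [0.5008 0.3594 0.086 ]
[array([0.6056, 0.0698, 0.062 ]), array([ 0.5697, -0.4026,  0.062 ])]
side top [0.5031 0.3676 0.1492] 0.15272622495699983 collar [0.5022 0.3706 0.0861]
[array([ 0.5701, -0.487 ,  0.062 ]), array([0.6067, 0.0735, 0.062 ])]
```

Run:
```python
from h import *
for n,(v0,v1,u0,u1) in dict(top=(215,265,150,195),side=(330,375,280,318)).items():
    snap(n)
    for k,p in(('old',cv2.imread(f'pics/{n}.png')[...,::-1]),('new',load(n)['p'])):
        hsv=cv2.cvtColor(np.ascontiguousarray(p),cv2.COLOR_RGB2HSV)[v0:v1,u0:u1]
        o=((hsv[...,0]<15)&(hsv[...,1]>130)&(hsv[...,2]>60)).astype(np.uint8); c,L,st,ce=cv2.connectedComponentsWithStats(o)
        print(n,k,[(s.tolist(),e.round(1).tolist()) for s,e in zip(st[1:],ce[1:]) if s[4]>8])
    C=cloud(n)[v0:v1,u0:u1]; S=C[o>0]; print(np.sort(S[:,2])[-30:].round(3))
plan()
```

```text
top old [([10, 16, 17, 14, 146], [18.7, 22.3])]
top new [([9, 15, 17, 15, 157], [17.6, 22.1])]
[0.143 0.144 0.144 0.144 0.145 0.145 0.146 0.146 0.146 0.147 0.147 0.147
 0.147 0.147 0.147 0.147 0.148 0.148 0.148 0.148 0.148 0.149 0.149 0.149
 0.149 0.149 0.15  0.15  0.151 0.152]
side old [([10, 10, 15, 24, 222], [16.7, 23.5])]
side new [([10, 11, 15, 24, 222], [16.6, 24.4])]
[0.145 0.146 0.146 0.146 0.146 0.147 0.147 0.147 0.147 0.147 0.147 0.148
 0.148 0.148 0.148 0.148 0.148 0.148 0.148 0.149 0.149 0.149 0.149 0.149
 0.15  0.15  0.151 0.151 1.155 1.155]
t 20.73 pos [0.4031 0.0976 0.2378] az 7.07 tilt [ 0.0003 -0.0004] F [ 0.2 -0.3  0.3] open 0.299 q1,q7 [-0.38 -0.18]
```

```bash
python3 -c "
from plant import finish_job
print(finish_job())"
```

```text
the job is handed in; nothing more can be done
None
```

I handed the job in at about 21 s of the 67 s limit, with no verdict returned: the drawer is out at its stop (re-pulled after the press pushed it in about 5 mm), the blue button was held at its stop for over a second, the red was untouched, and the stylus is upright in its stand with its collar resting on it.

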